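# Check a saw-guide gap with a tapered gauge

## Robot

A 6-joint arm with a two-finger parallel gripper is mounted at the origin on a cart in front of the work surface, level with it; the furniture and walls round the work are solid. World frame = base frame: x ahead of the robot, y to its left, z up, the work surface at z = 0. Lengths are in m, angles in rad, forces in N, time in s.
With the tool pointing down it reaches from about 0.275 to 0.875 m from the base axis. Payload 12.5 kg.
Tool frame: the origin (TCP) lies on the centre line of the jaws, within the pads' length; the fingertips stand r.finger_overhang ahead of it and the grasp point (between the pads) lies 3 mm ahead of it (r.finger_overhang is the distance from the TCP to the fingertips, in m); z points along the fingers, y is the line along which they close (so a half turn about z gives the same grasp; the last joint's range is limited). The gripper opens to 85 mm and grips with 20 to 120 N. Pads are 22 mm wide; open, the fingers measure 114 mm over their backs; the gripper's body (76 mm by 85 mm) begins 54 mm behind the grasp point. The pads swing forward as they close: fully open they stand 13 mm farther back than shut.
Start: joints at [1.136, 0.351, 1.652, -0, 1.139, -0.085], TCP at [0.188, 0.517, 0.253] pointing down, gripper open.
Joint ranges: [-2.75, 2.75], [-0.79, 2.1], [0.01, 2.65], [-1.57, 4.71], [0.07, 3.14], [-2.87, 2.87]. Speed limits (rad/s): [2.22, 2.22, 2.79, 3.14, 3.14, 3.14].

## Interface

Orientations are given as a unit quaternion [x, y, z, w].
In Python, from cell import r, optics gives the robot as it stands. The module is installed in compiled form; this text tells all that it offers. Calls block until the motion is done:
- r.move_to(position, orientation): joint-space move of the TCP to a pose.
- r.move_linear(position, rot=None, vel=0.15): straight line of the TCP; rot=None keeps the orientation; vel is the mean speed in m/s.
- r.set_joints(angles): joint-space move.
- r.set_gripper(opening, squeeze=None): opening from 0.0 (shut) to 1.0 (fully open); squeeze is the grip in N (None keeps the last); returns when the fingers have stopped.
- r.sleep(seconds).
- r.inverse_kinematics(position, orientation): joint angles nearest the present ones, or None.
- optics.get_image(name): name is "scene" or "top" or "wrist"; returns a dict with "pixels" (384x512x3 uint8, red, green, blue), "depth" (384x512 float32, m along the optical axis (not along the pixel's ray), 0 where there is no reading), "fx", "fy", "cx", "cy" (pixels), "camera_from_world" (4x4, takes a point from world to camera coordinates); the wrist camera has in their place "mount" (4x4, takes a point from camera to tool coordinates, whose origin is the TCP and whose axes are the flange's). Camera axes: x right, y down, z forward; pixel columns grow to the right and rows downward; lengths in m; the calibration is good to about 2 mm. A picture is of the moment at which its call begins: read the wrist's pose just before it.
A pose or a line that the arm cannot do raises r.PlanningError and nothing moves.
- r.hand_in(): hands the job in; it is judged then, once.
Readings, each from a call of its own:
- r.current_t(): time.
- r.current_q(): joint angles.
- r.current_qvel(): joint speeds.
- r.current_effort(): joint torques, N m.
- r.current_tool_pos(): TCP position.
- r.current_ee_rot(): TCP orientation.
- r.current_contact_force(): force on the tool from outside, world axes, zero at the start.
- r.current_torque(): the same for the moment, N m.
- r.current_opening(): opening from 0.0 (shut) to 1.0 (fully open).
- r.current_finger_force(): force on a finger pad.
Only numpy, scipy, OpenCV 4.12 (cv2) and the standard library are available. Lean on these libraries where they do the work, as an engineer would, in place of code of your own. Each camera call takes 0.05 s, during which the arm holds its last target. There are 200 camera calls.

## Task

Turn the tapered gap gauge in its parking holder until its blade lines up with the slot, and lift it out. Then slide the blade straight down between the two steel plates of the saw-guide head until it drags snugly against both, without forcing it, and hold it still at that depth: finish while still gripping the gauge. Leave the other things on the bench alone.

Things in the scene. Friction and masses are not known exactly. Their poses are not given: they have to be found in the camera images.
- gauge_grip (a point): centre of the gauge's upright dark wooden handle, 36 (x) x 18 (y) x 38 mm (z); grip it across the 18 mm. Down its z axis from here: handle to 19 mm, brass collar (30 mm across) to 24, round neck (15 mm across) to 34, flat steel blade 34 to 94 mm, 30 mm wide along x. Weighs about 0.12 kg. It starts hanging upright in the holder, collar on the top plate
- gauge_tip (a point): middle of the blade's bottom edge, 94 mm straight below gauge_grip; same axes. The blade tapers evenly in thickness (y), from 3 mm here to 9 mm at its top 60 mm up, alike on both faces
- holder: parking holder, fixed: wooden foot 74 mm square, four pillars, aluminium top plate 6 mm thick (4 mm play under it), top 85 mm up. Origin: centre of underside. Plate has a slot 38 (x) x 14 mm (y) and a 17 mm middle hole. The blade starts under it, turned 0.9 to 1.3 rad anticlockwise (from above) from the slot. Turn clockwise until the gauge's x lies along the slot (within 0.1 rad, no stop); then lift over 75 mm
- guide: saw-guide head, fixed on the bench: grey painted base 90 (x) x 136 mm (y), two cheeks 73 mm high, two cross rods and between them two upright steel plates that face each other along y. Origin on the underside, below the gap
- guide_mouth (a point): middle of the gap's mouth, level with the plates' top edges, 100 mm above the bench; z up. The gap runs along x (plates 66 mm long) and is 4 to 6 mm wide along y, set anew each time; its top 6 mm is a 45-degree lead-in. The pair of plates floats 8 mm either way along y (about 0.1 N per mm) and centres itself on the blade, if that comes within about 3 mm
- plate_right: the plate on the -y side of the gap, 12 mm thick, 52 mm high, sprung like the other. Origin on the plane of its face, 100 mm below the mouth
- plate_left: the plate on the +y side of the gap, 12 mm thick. Springs press the plates on the blade with 1.8 N at first touch and 6 N more per mm they are spread. That touch comes with the tip 15 to 36 mm below the mouth, by the gap; from 2 N, drag then grows about 0.6 N per mm while moving (at rest it reads up to 3 N less). A push of 4 to 8 N is snug; at 60 mm the neck would meet the plates. Origin as plate_right
- pencil: red pencil, 172 mm, a bystander; origin at its underside
- oil_stone: grey oil stone on a wooden base, 62x190x32 mm, a bystander; origin at its underside
- wax_tin: round tin with red lid, 71 mm across, 29 mm high, a bystander; origin at its underside
- marker: red and white marker pen, 135 mm, a bystander; origin at its underside
- spanner: steel spanner, 179 mm, a bystander; origin at its underside
- slip_stone_red: small reddish slip stone, 24x64x14 mm, a bystander; origin at its underside
- wood_block2: dark wooden offcut, 30x85x30 mm, a bystander; origin at its underside
- gauge: the gauge itself; origin at the blade tip (as gauge_tip)
Things that resemble listed ones, but are neither listed nor needed, are in the scene too. What is shaped like the gauge but blue is not meant.

How it is judged:
By the outcome, as a careful person would: the job done as asked, in the order asked, and still so for the second after the job is handed in, while the arm keeps its last pose, push and grip.
It also fails if it takes over 51 s, if anything falls off the work surface, if the arm or the gripper's body presses on something with over 40 N, if the wrist force passes 120 N, or if a joint passes its speed limit or range.

## Working session

There is one attempt and no reset: what is moved stays moved. The work goes in short steps, each a Python script; the robot and the scene stay as the last script left them, time stands still between calls to the robot, and variables do not carry over. Pictures are saved under pics/ and viewed, at most 10 in all, crops included, and the job is handed in when it is done.

```bash
mkdir -p pics && python3 - <<'E'
from cell import r, optics
import cv2, numpy as np, pickle
print(r.current_t(), r.finger_overhang, r.current_tool_pos(), r.current_ee_rot())
d={}
for n in ["scene","top"]:
    im=optics.get_image(n); d[n]=im
    cv2.imwrite(f"pics/{n}0.png",cv2.resize(im["pixels"][:,:,::-1],(768,576),interpolation=cv2.INTER_CUBIC))
    print(n,im["fx"],im["cx"],im["cy"],np.linalg.inv(im["camera_from_world"]).round(3).tolist())
pickle.dump(d,open("im0.pkl","wb"))
E
```

```text
0.0 0.022 [0.18833771 0.51642025 0.25277588] [ 1.74027185e-01  9.84740690e-01 -5.37760542e-04 -1.55320532e-04]
scene 417.8850574867897 252.3474232320116 194.35971693161335 [[0.472, -0.587, 0.658, -0.204], [-0.882, -0.329, 0.339, -0.402], [0.017, -0.74, -0.672, 0.756], [0.0, 0.0, 0.0, 1.0]]
top 432.10550006099675 262.40698393746896 195.2153578196568 [[-0.01, -0.992, 0.126, 0.323], [-1.0, 0.01, -0.005, -0.062], [0.004, -0.126, -0.992, 1.152], [0.0, 0.0, 0.0, 1.0]]
```

View pics/scene0.png

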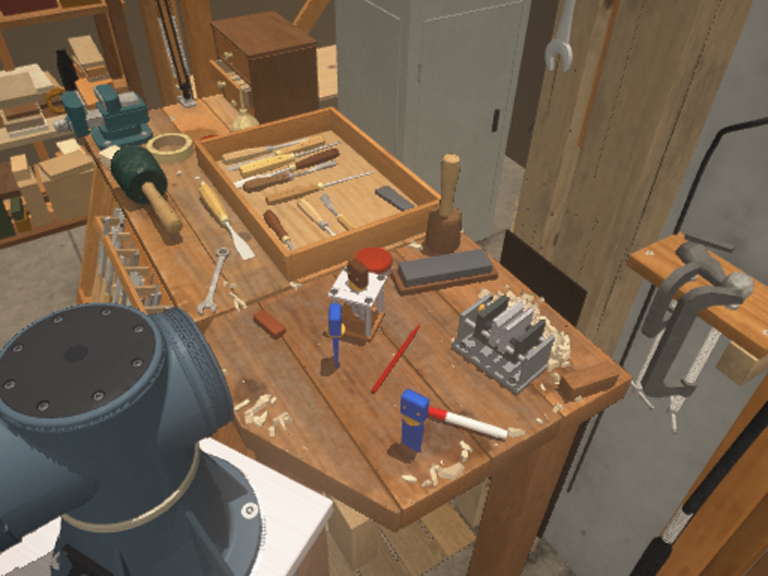

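View pics/top0.png

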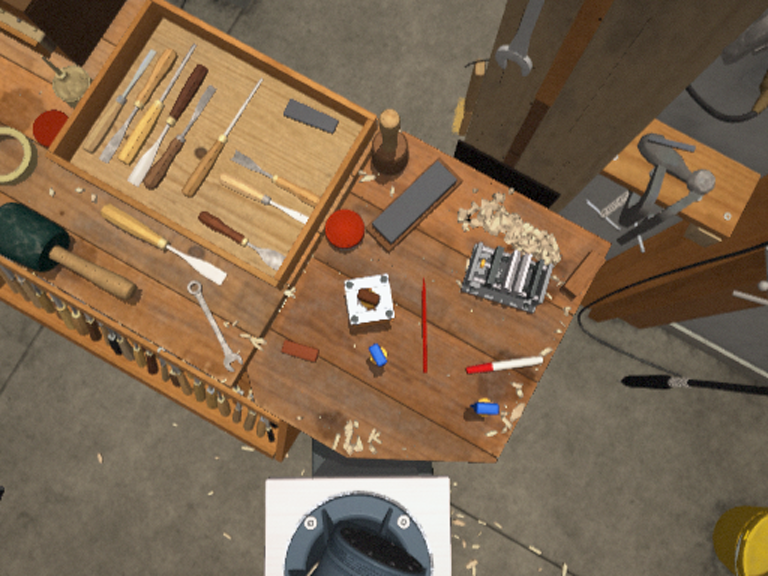

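The scene view shows the holder with the dark handle at about (357,285), blue look-alikes at (335,330) and (412,420), and the guide at (505,335). In the top view, the holder is at (369,300) and the guide at (510,275), both in 1.5x pixels.

```bash
cat > h.py <<'E'
import numpy as np, cv2
from scipy.spatial.transform import Rotation as R
def T_wc(im, pos=None, quat=None):
    """world_from_camera"""
    if "camera_from_world" in im: return np.linalg.inv(im["camera_from_world"])
    T=np.eye(4); T[:3,:3]=R.from_quat(quat).as_matrix(); T[:3,3]=pos
    return T@np.array(im["mount"])
def cloud(im,T):
    v,u=np.mgrid[:384,:512]; d=im["depth"]
    P=np.stack([(u-im["cx"])/im["fx"]*d,(v-im["cy"])/im["fy"]*d,d],-1)
    W=P@T[:3,:3].T+T[:3,3]; W[d==0]=np.nan
    return W
def ray_plane(im,T,uv,z):
    uv=np.atleast_2d(np.array(uv,float))
    D=np.c_[(uv[:,0]-im["cx"])/im["fx"],(uv[:,1]-im["cy"])/im["fy"],np.ones(len(uv))]@T[:3,:3].T
    return T[:3,3]+D*((z-T[2,3])/D[:,2])[:,None]
def down(yaw):
    """tool z down, tool x at angle yaw in world"""
    c,s=np.cos(yaw),np.sin(yaw)
    return R.from_matrix(np.array([[c,s,0],[s,-c,0],[0,0,-1]])).as_quat()
E
python3 - <<'E'
import pickle; from h import *
from cell import r,optics
d=pickle.load(open("im0.pkl","rb"))
im=d["top"]; W=cloud(im,T_wc(im))
def rep(u0,u1,v0,v1,zl,zh):
    w=W[v0:v1,u0:u1].reshape(-1,3); w=w[(w[:,2]>zl)&(w[:,2]<zh)]
    print(len(w),np.median(w,0).round(4),w.min(0).round(3),w.max(0).round(3))
rep(225,268,178,222,.07,.095); rep(225,268,178,222,.11,.14)
rep(300,375,155,212,.09,.11); rep(300,375,155,212,.05,.11)
rep(245,260,225,247,.05,.2); rep(312,335,262,282,.05,.2)
im=optics.get_image("wrist"); print(np.array(im["mount"]).round(3).tolist(),im["fx"])
q=r.current_ee_rot();print(R.from_quat(q).as_matrix().round(2))
E
```

```text
732 [ 0.4452 -0.026   0.0836] [ 0.408 -0.066  0.076] [0.49  0.014 0.094]
118 [ 0.4484 -0.0262  0.1255] [ 0.436 -0.044  0.11 ] [ 0.463 -0.008  0.131]
429 [ 0.4917 -0.2698  0.0949] [ 0.451 -0.316  0.09 ] [ 0.533 -0.222  0.103]
1156 [ 0.4907 -0.2669  0.0766] [ 0.441 -0.336  0.05 ] [ 0.545 -0.192  0.103]
139 [ 0.3561 -0.0386  0.11  ] [ 0.338 -0.053  0.069] [ 0.374 -0.025  0.116]
158 [ 0.2703 -0.2117  0.1095] [ 0.256 -0.231  0.068] [ 0.283 -0.195  0.115]
[[0.0, -0.956, -0.293, 0.075], [1.0, 0.0, -0.001, 0.0], [0.001, -0.293, 0.956, -0.12], [0.0, 0.0, 0.0, 1.0]] 306.0997874097494
[[-0.94  0.34 -0.  ]
 [ 0.34  0.94 -0.  ]
 [ 0.   -0.   -1.  ]]
```

```bash
python3 - <<'E'
import pickle; from h import *
from cell import r,optics
d={}
for n,p in [("guide",(.491,-.268)),("holder",(.446,-.026))]:
    # camera sits towards the base; target 45 mm on tool +x from the TCP
    r.move_to([p[0]+.045,p[1],.235],down(np.pi)); r.sleep(.2)
    pos,q=r.current_tool_pos(),r.current_ee_rot()
    im=optics.get_image("wrist"); d[n]=(im,pos,q); W=cloud(im,T_wc(im,pos,q)); print(n,r.current_t(),pos)
    cv2.imwrite(f"pics/{n}1.png",cv2.resize(im["pixels"][:,:,::-1],(768,576),interpolation=cv2.INTER_CUBIC))
pickle.dump(d,open("im1.pkl","wb"))
E
```

```text
guide 3.4083 [ 0.53617277 -0.26766496  0.23500692]
holder 4.625 [ 0.49131961 -0.02693979  0.23488038]
```

View pics/guide1.png

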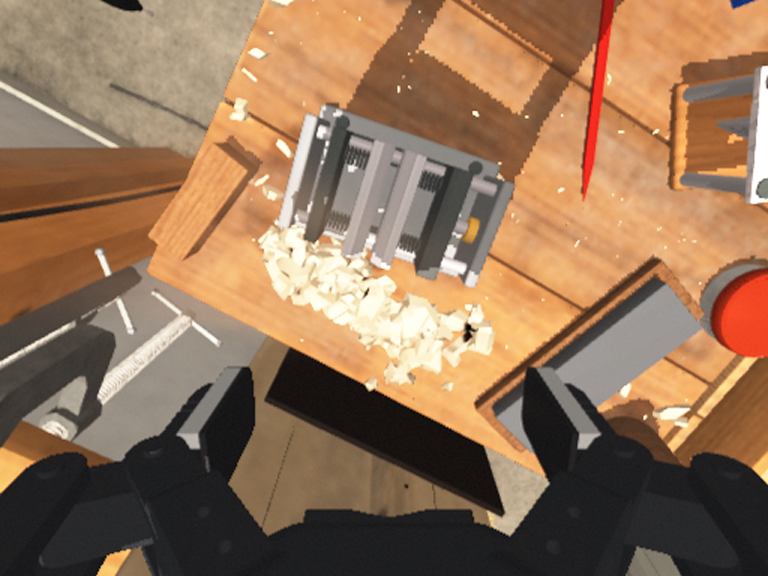

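View pics/holder1.png

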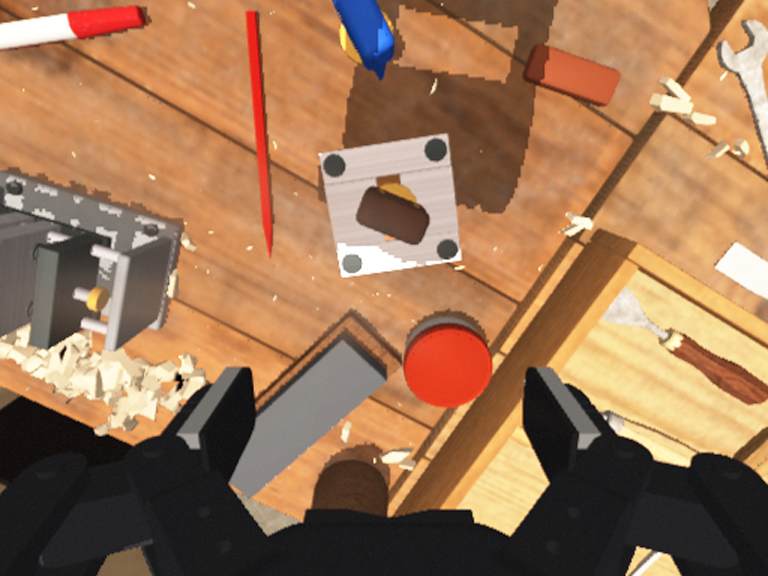

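The guide picture shows the two light steel plates at about (368,200) and (398,208), with the gap between them. In the holder picture, the plate corners are at (320,153), (447,134), (462,260) and (342,277). The slot runs almost vertically, and the handle's long axis runs from (360,210) to (428,225).

```bash
python3 - <<'E'
import pickle; from h import *
d=pickle.load(open("im1.pkl","rb"))
def rect(P):
    (c,s,a)=cv2.minAreaRect((P[:,:2]*1000).astype(np.float32)); print(np.round(c,1),np.round(s,1),round(a,1))
im,p,q=d["holder"]; T=T_wc(im,p,q); W=cloud(im,T); v,u=np.mgrid[:384,:512]
reg=(u>205)&(u<315)&(v>80)&(v<192)
for lo,hi in ((.079,.091),(.122,.135)):
    m=(reg&(W[...,2]>lo)&(W[...,2]<hi)).astype(np.uint8); m=cv2.morphologyEx(m,cv2.MORPH_OPEN,np.ones((2,2)))>0
    print(m.sum(),np.median(W[m],0).round(4),end=" "); rect(W[m])
# colour: dark handle contour, plate contour on height planes
g=im["pixels"].astype(int)
c=np.array([(320,153),(447,134),(462,260),(342,277)])/1.5
print("plate corners",(ray_plane(im,T,c,.085)*1000).round(1).tolist(), ray_plane(im,T,c,.085).mean(0))
im,p,q=d["guide"]; T=T_wc(im,p,q); W=cloud(im,T)
reg=(u>180)&(u<345)&(v>65)&(v<195)
z=W[...,2]; zz=z[reg]; print(np.histogram(zz[np.isfinite(zz)],np.arange(.03,.12,.005)))
m=(reg&(z>.094)&(z<.108)).astype(np.uint8)
n,l,st,ce=cv2.connectedComponentsWithStats(m)
for i in range(1,n):
    if st[i,4]>60: print(st[i],np.median(W[l==i],0).round(4),end=" "); rect(W[l==i])
crop=im["pixels"][60:195,180:345,::-1]
z8=np.clip((np.nan_to_num(z[60:195,180:345])-.03)/.08*255,0,255).astype(np.uint8)
cv2.imwrite("pics/gcrop.png",cv2.resize(np.hstack([crop,cv2.merge([z8]*3)]),(792,324),interpolation=cv2.INTER_NEAREST))
E
```

```text
5741 [nan nan nan] [463.1 -22.7] [97.4 96.1] 7.2
1104 [nan nan nan] [456.6 -25.9] [40.7 34.3] 45.5
plate corners [[420.4, -65.4, 85.0], [410.3, 5.9, 85.0], [482.6, 17.6, 85.0], [493.2, -55.3, 85.0]] [ 0.45163639 -0.02429194  0.085     ]
(array([ 531,  449,   83,  224,  135,  387,  837,  358, 1778,  397,  110,
        110, 2150, 1777,  223,    0,    0]), array([0.03 , 0.035, 0.04 , 0.045, 0.05 , 0.055, 0.06 , 0.065, 0.07 ,
       0.075, 0.08 , 0.085, 0.09 , 0.095, 0.1  , 0.105, 0.11 , 0.115]))
[ 227   93   37   79 1083] [ 0.4888 -0.2799  0.0987] [ 490.6 -280. ] [11.9 65.9] 72.0
[ 247  100   37   79 1091] [ 0.4945 -0.2625  0.0988] [ 496.1 -263.1] [12.  65.7] 71.7
```

View pics/gcrop.png

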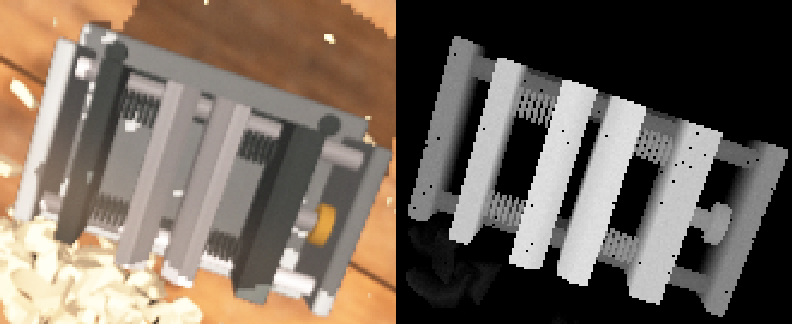

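The crop shows the two bright 12 x 66 mm plates at the same height, with the gap between them at about (205,190) in the crop. Their measured size matches the description. I'll clean up the holder and handle masks next.

```bash
python3 - <<'E'
import pickle; from h import *
d=pickle.load(open("im1.pkl","rb")); d0=pickle.load(open("im0.pkl","rb"))
im,p,q=d["holder"]
v,u=np.mgrid[:384,:512]
def biggest(m,k=3):
    m=cv2.morphologyEx(m.astype(np.uint8),cv2.MORPH_OPEN,np.ones((k,k)))
    n,l,st,_=cv2.connectedComponentsWithStats(m); return l==1+np.argmax(st[1:,4])
def rect(P):
    (c,s,a)=cv2.minAreaRect((P[:,:2]*1000).astype(np.float32)); print(len(P),np.round(c,1),np.round(s,1),round(a,1),"z",P[:,2].mean().round(4))
for name,im,T,(a,b,c,e) in (("wrist",im,T_wc(im,p,q),(205,315,80,192)),("top",d0["top"],T_wc(d0["top"]),(222,270,176,224))):
    W=np.nan_to_num(cloud(im,T)); reg=(u>a)&(u<b)&(v>c)&(v<e); z=W[...,2]; k=3 if name=="wrist" else 2
    rect(W[biggest(reg&(z>.080)&(z<.090),k)]); m=biggest(reg&(z>.123)&(z<.133),k); rect(W[m])
    g=im["pixels"].astype(int); dark=reg&(g.sum(-1)<230)&(z>.1); mm=biggest(dark,k); rect(W[mm])
E
```

```text
5596 [451.2 -25.1] [74.4 74.1] 8.5 z 0.0847
1091 [451. -25.] [35.9 17.9] 68.0 z 0.1268
939 [450.9 -24.6] [35.  17.9] 67.8 z 0.1254
660 [249.2 -33.5] [496.7  79.2] 1.4 z 0.0785
95 [447.7 -26.9] [32.4 16.2] 67.5 z 0.1241
103 [447.5 -27.4] [32.  16.3] 68.0 z 0.1201
```

```bash
cat >> h.py <<'E'
v,u=np.mgrid[:384,:512]
def rects(im,T,c,rad,lo,hi,minarea):
    """min-area rectangles (mm, deg) of surfaces between heights lo..hi near c"""
    W=np.nan_to_num(cloud(im,T)); m=(W[...,2]>lo)&(W[...,2]<hi)&(np.hypot(W[...,0]-c[0],W[...,1]-c[1])<rad)
    m=cv2.morphologyEx(m.astype(np.uint8),cv2.MORPH_OPEN,np.ones((3,3)))
    n,l,st,_=cv2.connectedComponentsWithStats(m)
    for i in range(1,n):
        if st[i,4]>minarea:
            c_,s,a=cv2.minAreaRect((W[l==i][:,:2]*1000).astype(np.float32))
            print(st[i,4],np.round(c_,1),np.round(s,1),round(a,1),"z",W[l==i][:,2].mean().round(4))
E
python3 - <<'E'
import pickle; from h import *
from cell import r,optics
for n,p,sp in [("guide",(.493,-.2715),[(.093,.108,600)]),("holder",(.451,-.025),[(.08,.09,2000),(.123,.133,500)])]:
    r.move_to([p[0]-.045,p[1],.235],down(0)); r.sleep(.2)
    pos,q=r.current_tool_pos(),r.current_ee_rot()
    im=optics.get_image("wrist"); T=T_wc(im,pos,q); print(n,r.current_t(),pos)
    for lo,hi,a in sp: rects(im,T,p,.06,lo,hi,a)
E
```

```text
guide 7.1417 [ 0.44807462 -0.27135774  0.23501975]
1141 [ 496.8 -262.7] [11.9 66. ] 71.9 z 0.0981
1152 [ 491.3 -279.6] [12.  65.6] 72.0 z 0.098
holder 8.375 [ 0.40635476 -0.02580737  0.23491804]
5763 [451.7 -24.7] [74.1 74.1] 8.5 z 0.0847
1113 [451.9 -24.8] [36.  18.1] 67.9 z 0.1269
```

```bash
python3 - <<'E'
from h import *
from cell import r,optics
D=np.deg2rad; H=np.array([.4514,-.0249])
r.move_to([*H,.20],down(D(67.95)))
r.move_linear([*H,.117],vel=.1)
print(r.current_t(),np.round(r.current_contact_force(),2))
r.set_gripper(0.0,40); r.sleep(.2)
print(r.current_t(),r.current_opening(),r.current_finger_force(),np.round(r.current_contact_force(),2),r.current_tool_pos().round(4) if hasattr(r.current_tool_pos(),'round') else r.current_tool_pos())
for i in range(1,7):
    r.move_linear([*H,.117],down(D(67.95-59.45*i/6)),vel=.05)
    print(round(r.current_t(),2),np.round(r.current_contact_force(),2),np.round(r.current_torque(),3))
print(r.current_tool_pos(),np.rad2deg(np.arctan2(*R.from_quat(r.current_ee_rot()).as_matrix()[[1,0],0])))
im=optics.get_image("top"); W=np.nan_to_num(cloud(im,T_wc(im)))
im=optics.get_image("wrist"); cv2.imwrite("pics/grip.png",im["pixels"][:,:,::-1])
E
```

```text
10.4417 [0.02 0.66 0.14]
11.2667 0.20426974809991585 39.43580210208893 [-1.5   0.4   6.15] [ 0.4515 -0.0249  0.1172]
11.59 [-0.7  -0.47  4.4 ] [ 0.046  0.035 -0.035]
11.92 [-0.15  0.85  5.38] [-0.004  0.009 -0.08 ]
12.24 [0.76 0.12 5.33] [-0.015 -0.011 -0.026]
12.57 [-0.31  0.29  4.51] [-0.069 -0.03  -0.05 ]
12.89 [-0.29  0.5   4.89] [-0.004  0.011 -0.021]
13.22 [ 0.31 -0.16  5.85] [-0.005 -0.002 -0.034]
[ 0.45164198 -0.02495218  0.11716186] 8.669440200268482
```

View pics/grip.png

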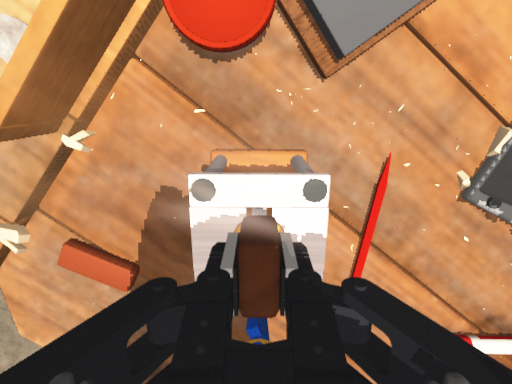

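The picture shows the handle at (258,265) between the pads. It is square to the plate, and the slot end is visible at (258,212), so they are aligned. Lifting now in guarded steps.

```bash
python3 - <<'E'
from h import *
from cell import r,optics
H=np.array([.4514,-.0249]); q=down(np.deg2rad(8.5))
for z in (.119,.122,.126,.135,.15,.17,.19,.21):
    r.move_linear([*H,z],q,vel=.06); f=np.round(r.current_contact_force(),2)
    print(z,round(r.current_t(),2),f,np.round(r.current_torque(),3))
    if f[2]<-9 or np.hypot(f[0],f[1])>8: print("STOP"); break
print(r.current_opening(), r.current_finger_force())
im=optics.get_image("scene"); c=im["pixels"][130:290,180:400,::-1]
cv2.imwrite("pics/lift.png",cv2.resize(c,None,fx=3,fy=3,interpolation=cv2.INTER_CUBIC))
E
```

```text
0.119 13.57 [-0.42  0.22 -0.8 ] [0.011 0.038 0.019]
0.122 13.82 [ 0.24  0.61 -1.32] [ 0.013  0.004 -0.001]
0.126 14.07 [ 0.2  -0.1  -0.93] [-0.044 -0.018 -0.032]
0.135 14.37 [ 0.53  0.74 -1.31] [-0.001  0.034 -0.027]
0.15 14.77 [ 0.45 -0.62 -1.23] [0.018 0.005 0.012]
0.17 15.25 [-0.28  0.7  -0.89] [-0.046  0.035 -0.018]
0.19 15.73 [ 0.73  0.25 -0.98] [-0.001  0.045  0.013]
0.21 16.22 [-0.29  0.56 -0.1 ] [0.008 0.009 0.01 ]
0.2039333212291172 38.987186551094055
```

View pics/lift.png

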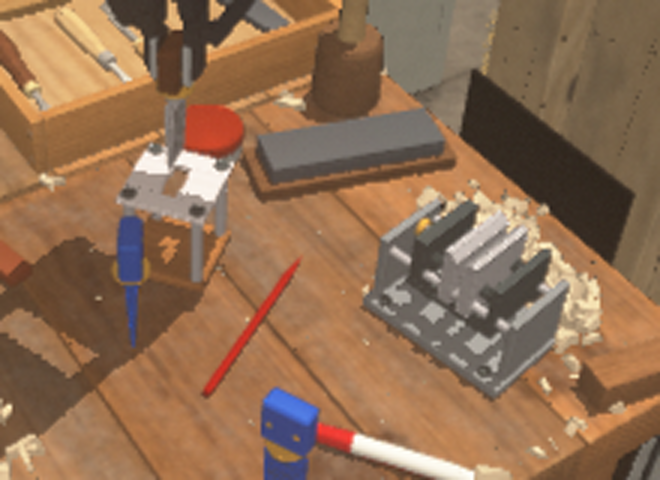

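The gauge is clear of the plate, with its tip at (175,165) above the slot. Moving it to the guide and descending to just above the expected touch depth.

```bash
cat >> h.py <<'E'
M=np.array([.4937,-.27135]); QG=down(np.deg2rad(-18.1)); TIP=.1022
def favg(r,n=8):
    F=[]
    for _ in range(n): F.append(r.current_contact_force()); r.sleep(.02)
    return np.mean(F,0)
E
python3 - <<'E'
from h import *
from cell import r,optics
H=[.4514,-.0249]
r.move_linear([*H,.24],vel=.1); r.move_to([*M,.24],QG); r.sleep(.3)
f0=favg(r,15); print("base",f0.round(2),r.current_t(),r.current_tool_pos()); np.save("f0.npy",f0)
r.move_linear([*M,.1+TIP+.004],vel=.08)
for d in (0,3,6,10,15,20,25):
    r.move_linear([*M,.1+TIP-d/1000],QG,vel=.04); f=favg(r,4)-f0
    print(d,f.round(2),round(r.current_tool_pos()[2],4),round(r.current_t(),2))
    if f[2]>4 or np.hypot(f[0],f[1])>6: print("STOP"); break
print(r.current_torque())
E
```

```text
base [-0.14  0.11 -1.38] 18.25 [ 0.49371652 -0.27123107  0.24003215]
0 [ 0.3  -0.47  0.07] 0.2024 19.14
3 [ 0.26 -0.24  0.6 ] 0.1992 19.46
6 [ 0.26 -0.56  0.44] 0.1961 19.77
10 [ 0.21 -0.39  0.7 ] 0.1921 20.09
15 [0.13 0.   0.13] 0.1871 20.43
20 [ 0.07 -0.46  0.76] 0.1821 20.77
25 [-0.28 -0.14  0.43] 0.1771 21.12
[ 0.05438685 -0.03034073  0.00820544]
```

```bash
python3 - <<'E'
from h import *
from cell import r,optics
f0=np.load("f0.npy")
for d in np.arange(27,44,1.0):
    r.move_linear([*M,.1+TIP-d/1000],QG,vel=.008)
    a=np.mean([r.current_contact_force() for _ in range(3)],0)-f0
    f=favg(r,6)-f0; print(d,"end",a[2].round(2),"rest",f.round(2),round(r.current_tool_pos()[2],5),round(r.current_t(),2))
    if f[2]>4.2 or a[2]>6: break
im=optics.get_image("scene"); c=im["pixels"][130:290,240:440,::-1]
cv2.imwrite("pics/ins.png",cv2.resize(c,None,fx=3,fy=3,interpolation=cv2.INTER_CUBIC))
E
```

```text
27.0 end 1.01 rest [-0.07 -0.44  0.29] 0.17522 21.62
28.0 end 0.78 rest [ 0.63 -0.02  0.3 ] 0.1742 21.99
29.0 end 0.52 rest [ 0.4  -0.31  0.22] 0.1732 22.37
30.0 end -0.05 rest [ 0.13 -0.25  0.25] 0.17219 22.74
31.0 end 0.29 rest [-0.3   0.02  0.28] 0.1712 23.12
32.0 end 0.22 rest [ 0.25 -0.31  0.53] 0.17017 23.49
33.0 end -0.12 rest [-0.16 -0.42  0.15] 0.16916 23.87
34.0 end -0.69 rest [ 0.89 -0.27 -0.45] 0.16815 24.24
35.0 end 0.55 rest [ 0.87 -0.36  1.24] 0.16724 24.62
36.0 end 1.18 rest [ 0.35 -0.32  1.65] 0.16622 24.99
37.0 end 2.23 rest [ 0.67 -0.5   2.32] 0.16517 25.37
38.0 end 3.55 rest [ 0.51 -0.24  3.05] 0.16418 25.74
39.0 end 3.17 rest [ 0.91 -0.29  3.14] 0.16317 26.12
40.0 end 3.89 rest [ 0.63 -0.13  3.66] 0.16218 26.49
41.0 end 4.32 rest [ 0.58 -0.3   4.07] 0.16118 26.87
42.0 end 5.6 rest [ 1.15 -0.13  5.03] 0.16015 27.24
```

View pics/ins.png

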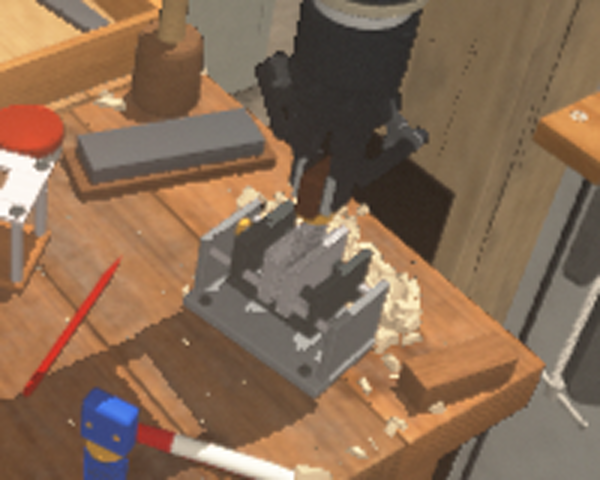

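The blade is down between the two plates at (310,245), and the gripper still holds the handle. The push reads about 5 N at rest. First touch was near 34.5 mm, so the expected drag at 42 mm is about 6 N. Checking that it holds steady before handing in.

```bash
python3 - <<'E'
from h import *
from cell import r
f0=np.load("f0.npy"); r.sleep(.5); f=favg(r,20)-f0; print(f.round(2),r.current_finger_force(),r.current_opening(),r.current_t())
if 4<f[2]<7.5: print(r.hand_in())
E
```

```text
[ 0.93 -0.65  4.56] 39.70616698265076 0.2023585718221112 28.125
the job is handed in; nothing more can be done
None
```

The gauge was turned in line with the slot, lifted out and slid 42 mm down between the saw-guide plates; it was handed in at about 28 s, still gripped and steady at about 4.6 N of push, inside the 4–8 N snug range.

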